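Return stray feet and castors to the stock tray

ROBOT

A 6-joint arm with a two-finger parallel gripper is mounted at the origin on the work surface. World frame = base frame: x ahead of the robot, y to its left, z up, the work surface at z = 0. Lengths are in m, angles in rad, forces in N, time in s.
With the tool pointing down it reaches from about 0.15 to 0.775 m from the base axis. Payload 6.1 kg.
Tool frame: the origin (TCP) lies between the finger pads; the fingertips stand 17 mm ahead of it and the grasp point (between the pads) lies 2 mm behind it; z points along the fingers, y is the line along which they close (so a half turn about z gives the same grasp; the last joint's range is limited). The gripper opens to 85 mm and grips with 20 to 120 N. Pads are 22 mm wide; open, the fingers measure 114 mm over their backs; the gripper's body (76 mm by 85 mm) begins 54 mm behind the grasp point. The pads swing forward as they close: fully open they stand 13 mm farther back than shut.
Start: joints at [1.301, 0.126, -0.04, 1.405, 0, 1.571], TCP at [0.14, 0.506, 0.248] pointing down, gripper open.
Joint ranges: [-2.72, 2.72], [-0.95, 1.95], [-1.27, 1.35], [-1.78, 2.02], [-1.46, 1.47], [-3.14, 3.14]. Speed limits (rad/s): [2.39, 2.39, 3.01, 3.14, 3.14, 3.14].

INTERFACE

Orientations are given as a rotation vector (axis times angle).
In Python, from station import arm gives the robot as it stands.
- The arm moves only by the shell command python3 -m pendant 'ROWS' [FORCE]. ROWS is text: rows parted by semicolons, each of 5 numbers parted by spaces: the closure, from 0 (fully open) to 1 (shut), then the shift along the tool's x, y, z in cm, then the turn about the tool's z in rad. A call has 1 to 20 rows; each row is the pose to reach, as a shift and turn from the pose commanded when the call began, along the tool's axes at that moment; what a row does not reach only later rows make up. A row lasts 1/8 s, in which the tool goes at most 62.5 mm and 10.7 degrees, less where a joint would pass 70% of its speed; a pose out of reach is approached as far as the arm can. A call with a gripper value outside its range is refused whole. The fingers move at their own pace and stop on an object; FORCE is the grip in N (left out, the last holds). Time passes only in rows, so rows that repeat a pose let the fingers close. It gives the time, the measured TCP pose, the force, the opening and the grip force at its end, in the units of the state.
- arm.get_obs(): the state, without advancing time (a new reading comes with each control period).
- arm.camera(name): name is "scene" or "top" or "wrist"; returns (picture, depth): 420x560x3 uint8, red, green, blue; 420x560 float32, m along the optical axis (not along the pixel's ray), 0 where there is no reading.
- arm.camera_info(name): a dict with "K" (3x3 intrinsics, pixels), "rvec" (rotation vector, rad) and "tvec" (3), from world to camera coordinates, as OpenCV has them. Camera axes: x right, y down, z forward; pixel columns grow to the right and rows downward; lengths in m; the calibration is good to about 2 mm. A picture is of the moment at which its call begins: read the wrist's pose just before it. camera_info takes no time and is no camera call; for the wrist camera it gives the pose at the moment of the call.
- arm.close_job(): hands the job in; it is judged then, once.
The state is a dict: "time": time; "qpos": joint angles; "qd": joint speeds; "joint_torque": joint torques, N m; "eef_pos": TCP position; "ee_rot": TCP orientation; "contact_force": force on the tool from outside, world axes, zero at the start; "torque": the same for the moment, N m; "finger_gap": finger opening in m; "gripper_force": force on a finger pad.
Only numpy, scipy, OpenCV 4.12 (cv2) and the standard library are available. Lean on these libraries where they do the work, as an engineer would, in place of code of your own. Each camera call takes 0.05 s, during which the arm holds its last target. There are 200 camera calls.

TASK

Four stray furniture fittings are scattered on the joiner's bench: a plate castor, a turned round wooden foot, a levelling foot with a threaded stud and a tubular metal foot. Put each one back in the red bin of the stock tray that already holds two of its kind, standing upright on the bin's floor in the free half beside them, as they stand. Leave the square wooden foot and the castor with a stem, which have no bin, where they lie.

Things in the scene. Friction and masses are not known exactly. Their poses are not given: they have to be found in the camera images.
- castor_c (a point): Plate castor, 40 mm wheel up, 54 mm tall, 0.1 kg. Point: 27 mm above its underside, below the axle; z up. Axle along y, 34 mm up; fork cheeks 27 mm over their flat outsides (y), 22 mm wide (x), 11 to 41 mm up: grasp across them. Screw plate 42 by 42 by 3 mm, centred 8 mm to -x; 49 mm overall in x. Either way round will do. Loose, standing; 30 mm free around it but for a flat pencil 7 mm thick.
- wood_foot_c (a point): Turned round wooden furniture foot, pale beech, 50 mm tall, 44 mm across at 30 mm up and slimmer at both ends, 50 to 80 g. Point: its centre, 25 mm up; z up along its axis. Loose, standing; 30 mm free around it but for a flat pencil 7 mm thick.
- level_foot_c (a point): Levelling foot: black round pad 42 mm across and 14 mm high, a 21 mm lock nut up to 22 mm, and a bare threaded steel stud, 12 mm in diameter, straight up to 64 mm; 65 to 105 g. Point: on its axis 32 mm above the underside; z up. Grasp the stud. Loose, standing; 30 mm free around it but for a flat pencil 7 mm thick.
- steel_foot_c (a point): Tubular metal cabinet foot: tube 32 mm in diameter with a black cap, on a flat round screw flange 44 mm across and 3 mm thick; 62 mm tall, 90 to 145 g. Point: on its axis 31 mm above the underside; z up. Loose, standing; 30 mm free around it but for a flat pencil 7 mm thick.
- free_castor (a point): Bin that already holds two plate castors. Point: on its floor, at the centre of its free half (70 mm along x, 104 mm along y; fingers fit in beside a thing along y, not x); the two fill the +x half. z up, axes turn with the tray. Fixed red box, 122 (x) by 110 (y) mm outside, walls 3 mm, rim 30 mm above its floor, one of four alike set 2 by 2 in a plywood tray.
- free_wood_foot (a point): Bin that already holds two turned round feet. Point: on its floor, at the centre of its free half (70 mm along x, 104 mm along y; fingers fit in beside a thing along y, not x); the two fill the +x half. z up, axes turn with the tray. Fixed red box, 122 (x) by 110 (y) mm outside, walls 3 mm, rim 30 mm above its floor, one of four alike set 2 by 2 in a plywood tray.
- free_level_foot (a point): Bin that already holds two levelling feet. Point: on its floor, at the centre of its free half (70 mm along x, 104 mm along y; fingers fit in beside a thing along y, not x); the two fill the +x half. z up, axes turn with the tray. Fixed red box, 122 (x) by 110 (y) mm outside, walls 3 mm, rim 30 mm above its floor, one of four alike set 2 by 2 in a plywood tray.
- free_steel_foot (a point): Bin that already holds two tubular metal feet. Point: on its floor, at the centre of its free half (70 mm along x, 104 mm along y; fingers fit in beside a thing along y, not x); the two fill the +x half. z up, axes turn with the tray. Fixed red box, 122 (x) by 110 (y) mm outside, walls 3 mm, rim 30 mm above its floor, one of four alike set 2 by 2 in a plywood tray.
- square_foot_c (a point): Look-alike to leave alone: a square tapered wooden foot of the same beech, 50 mm tall, 44 by 44 mm at the top, 32 by 32 mm at the bottom, standing loose. Point: its centre, 25 mm up.
- stem_castor_c (a point): Look-alike to leave alone: a castor with an 11 mm thick round stem in place of a plate, lying on its side, loose; 40 mm black wheel to +x, stem to -x, 91 mm long over all, 28 mm high as it lies. Point: at the middle of its length, 13.5 mm up.
Mind the look-alikes: they are no part of the job. Leave any blue or pink look-alike of the part that bears wood_foot_c alone.

How it is judged:
At the end, for the whole second after the job is handed in: Each of the four stands released, at rest, upright (0.15 rad) on the floor (6 mm) of the free half of its own kind's bin, its point within 22 mm (x) and 36 mm (y) of that half's centre; square foot and stem castor within 30 mm of where they were (x of castor_c in the frame of free_castor between -0.022 and 0.022 m and y of castor_c in the frame of free_castor between -0.036 and 0.036 m and z of castor_c in the frame of free_castor between 0.021 and 0.033 m and angle between each of castor_c, wood_foot_c, level_foot_c, steel_foot_c's own z axis and vertical below 0.15 rad and linear speed of each of castor, wood_foot, level_foot, steel_foot below 0.02 m/s and x of wood_foot_c in the frame of free_wood_foot between -0.022 and 0.022 m and y of wood_foot_c in the frame of free_wood_foot between -0.036 and 0.036 m and z of wood_foot_c in the frame of free_wood_foot between 0.019 and 0.031 m and x of level_foot_c in the frame of free_level_foot between -0.022 and 0.022 m and y of level_foot_c in the frame of free_level_foot between -0.036 and 0.036 m and z of level_foot_c in the frame of free_level_foot between 0.026 and 0.038 m and x of steel_foot_c in the frame of free_steel_foot between -0.022 and 0.022 m and y of steel_foot_c in the frame of free_steel_foot between -0.036 and 0.036 m and z of steel_foot_c in the frame of free_steel_foot between 0.025 and 0.037 m and distance of each of square_foot_c, stem_castor_c from where it was at the start of the episode below 0.03 m); the robot touches nothing.
It fails at once if the square foot is moved more than 30 mm (distance of square_foot_c from where it was at the start of the episode above 0.03 m).
It fails at once if the stem castor is moved more than 30 mm (distance of stem_castor_c from where it was at the start of the episode above 0.03 m).
It also fails if it takes over 122 s, if anything falls off the work surface, if the arm or the gripper's body presses on something with over 40 N, if the wrist force passes 120 N, or if a joint passes its speed limit or range.

## Working session

There is one attempt and no reset: what is moved stays moved. The work goes in short steps, Python scripts to look and compute and a shell command to move; the robot and the scene stay as the last step left them, time stands still between calls to the robot, and variables do not carry over. Pictures are saved under pics/ and viewed, at most 14 in all, crops included, and the job is handed in when it is done.

```bash
mkdir -p pics; ls; python3 - <<'E'
from station import arm
import cv2,numpy as np
o=arm.get_obs();print(o['time'],o['eef_pos'],o['ee_rot'],o['finger_gap'])
for n in ['top','scene']:
    p,d=arm.camera(n);i=arm.camera_info(n);print(n,i['K'].tolist(),i['rvec'],i['tvec'])
    cv2.imwrite(f'pics/{n}0.png',p[:,:,::-1]);np.savez(f'{n}0.npz',p=p,d=d,K=i['K'],r=i['rvec'],t=i['tvec'])
E
```

```text
pics
0.0 [0.13983242 0.50565169 0.24752221] [-4.22544407e-01 -3.11281731e+00  2.48020411e-03] 0.08516397388414637
top [[379.03845582128713, 0.0, 278.0274927264109], [0.0, 379.03845582128713, 216.20728166191657], [0.0, 0.0, 1.0]] [ 2.16991165 -2.13474633  0.13287636] [-0.06193078  0.56686711  0.9124977 ]
scene [[390.52049996149685, 0.0, 280.6802133033361], [0.0, 390.52049996149685, 213.0345979653521], [0.0, 0.0, 1.0]] [ 2.01852054  1.68143275 -0.51523772] [-0.05517692 -0.42849471  1.18350901]
```

View pics/top0.png

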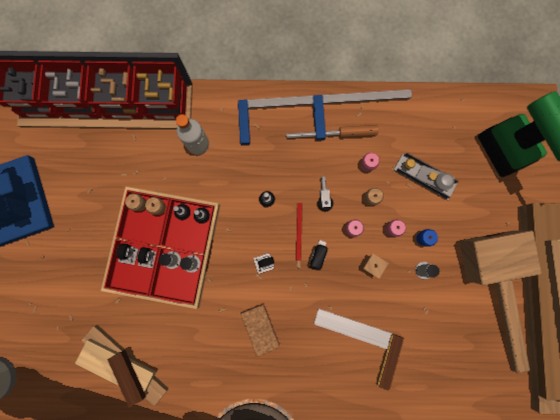

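View pics/scene0.png

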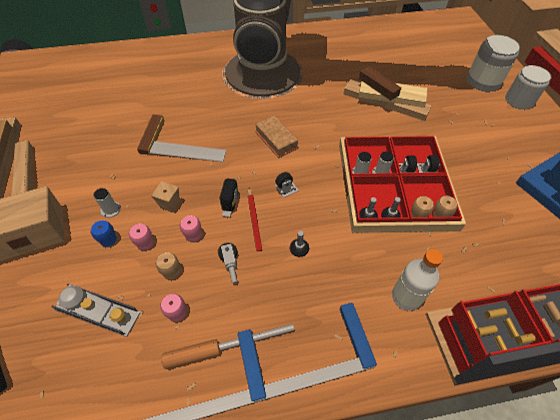

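The top view shows, in pixels: plate castor (264,264), levelling foot (267,199), round wooden foot candidates (375,197) versus the square one (375,266), and tubular foot (428,270). The stem castor is probably (326,195), with a black thing at (318,255). The tray is at (160,247); in every bin the occupied half is the upper one. I'll measure heights and enlarge the scene for identification.

```bash
cat > h.py <<'E'
import cv2,numpy as np
def load(n): return dict(np.load(n))
def world(D):
    R=cv2.Rodrigues(D['r'])[0];h,w=D['d'].shape
    v,u=np.mgrid[:h,:w];K=D['K'];z=D['d']
    c=np.stack([(u-K[0,2])/K[0,0]*z,(v-K[1,2])/K[1,1]*z,z],-1)
    return (c-D['t'])@R
def ray(D,u,v,z):
    R=cv2.Rodrigues(D['r'])[0];K=D['K'];d=R.T@np.array([(u-K[0,2])/K[0,0],(v-K[1,2])/K[1,1],1]);o=-R.T@D['t']
    return o+d*(z-o[2])/d[2]
def grab(arm,n,f):
    i=arm.camera_info(n);p,d=arm.camera(n)
    cv2.imwrite(f'pics/{f}.png',p[:,:,::-1]);D=dict(p=p,d=d,K=i['K'],r=i['rvec'].copy(),t=i['tvec'].copy());np.savez(f+'.npz',**D);return D
E
python3 - <<'E'
from h import *
T=load('top0.npz');W=world(T);ok=T['d']>0
tab=W[200:300,220:300][...,2];print('table z',np.median(tab))
m=((W[...,2]>.012)&ok).astype(np.uint8)
n,l,s,c=cv2.connectedComponentsWithStats(m)
for i in range(1,n):
    if s[i,4]<40 or s[i,4]>6000: continue
    P=W[l==i];z=P[:,2];top=P[z>np.percentile(z,98)-.006]
    print(c[i].round(),s[i,4],'mean',P[:,:2].mean(0).round(3),'zmax',np.percentile(z,98).round(3),'top',top[:,:2].mean(0).round(3),'ext',np.ptp(P[:,:2],axis=0).round(3))
p=T['p'];hsv=cv2.cvtColor(p,cv2.COLOR_RGB2HSV)
red=(((hsv[...,0]<6)|(hsv[...,0]>174))&(hsv[...,1]>170)&(hsv[...,2]>60)).astype(np.uint8);red[:,:90]=0;red[:150]=0;red[:,240:]=0
n,l,s,c=cv2.connectedComponentsWithStats(red)
for i in range(1,n):
    if s[i,4]>200:print('red',s[i],c[i])
a=cv2.resize(p[150:290,230:450],None,fx=3.6,fy=3.6,interpolation=cv2.INTER_CUBIC)
cv2.imwrite('pics/crop1.png',a[:,:,::-1])
b=cv2.resize(p[180:315,95:225],None,fx=4.4,fy=4.4,interpolation=cv2.INTER_CUBIC)
cv2.imwrite('pics/crop2.png',b[:,:,::-1])
E
```

```text
table z -1.3748519157505405e-05
[318. 112.] 2768 mean [ 0.848 -0.153] zmax 0.03 top [ 0.807 -0.206] ext [0.157 0.462]
[525. 136.] 3978 mean [ 0.751 -0.622] zmax 0.225 top [ 0.784 -0.621] ext [0.155 0.126]
[370. 161.] 255 mean [ 0.709 -0.283] zmax 0.054 top [ 0.712 -0.285] ext [0.041 0.041]
[430. 176.] 956 mean [ 0.678 -0.437] zmax 0.057 top [ 0.662 -0.47 ] ext [0.115 0.152]
[ 21. 201.] 3406 mean [0.594 0.583] zmax 0.132 top [0.6   0.571] ext [0.234 0.141]
[325. 198.] 302 mean [ 0.619 -0.172] zmax 0.031 top [ 0.616 -0.173] ext [0.089 0.038]
[161. 243.] 5531 mean [0.496 0.237] zmax 0.072 top [0.468 0.185] ext [0.301 0.283]
[374. 196.] 257 mean [ 0.62  -0.291] zmax 0.053 top [ 0.622 -0.293] ext [0.041 0.042]
[267. 198.] 113 mean [ 0.614 -0.024] zmax 0.065 top [ 0.616 -0.023] ext [0.034 0.034]
[355. 228.] 252 mean [ 0.54  -0.242] zmax 0.053 top [ 0.541 -0.244] ext [0.04  0.041]
[396. 228.] 265 mean [ 0.542 -0.344] zmax 0.053 top [ 0.543 -0.347] ext [0.04 0.04]
[428. 238.] 279 mean [ 0.519 -0.421] zmax 0.054 top [ 0.52  -0.425] ext [0.042 0.039]
[319. 257.] 324 mean [ 0.467 -0.153] zmax 0.057 top [ 0.467 -0.154] ext [0.061 0.041]
[376. 266.] 347 mean [ 0.449 -0.291] zmax 0.054 top [ 0.449 -0.292] ext [0.057 0.059]
[266. 262.] 157 mean [ 0.453 -0.026] zmax 0.055 top [ 0.453 -0.026] ext [0.03  0.041]
[430. 271.] 223 mean [ 0.439 -0.42 ] zmax 0.065 top [ 0.439 -0.425] ext [0.029 0.031]
[260. 330.] 1181 mean [ 0.29  -0.014] zmax 0.034 top [ 0.288 -0.014] ext [0.121 0.094]
[119. 369.] 3235 mean [0.198 0.317] zmax 0.07 top [0.18  0.292] ext [0.181 0.213]
[391. 362.] 705 mean [ 0.218 -0.332] zmax 0.022 top [ 0.217 -0.332] ext [0.13  0.064]
[  5. 378.] 407 mean [0.167 0.593] zmax 0.056 top [0.165 0.588] ext [0.09  0.041]
[254. 416.] 201 mean [ 0.087 -0.002] zmax 0.018 top [ 0.087 -0.002] ext [0.023 0.092]
red [ 104  191  110  113 6658] [159.54370682 250.90943226]
```

View pics/crop1.png

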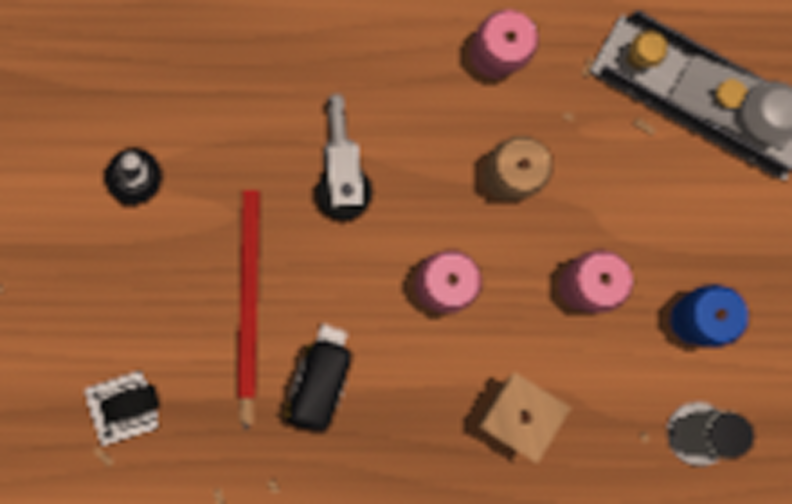

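View pics/crop2.png

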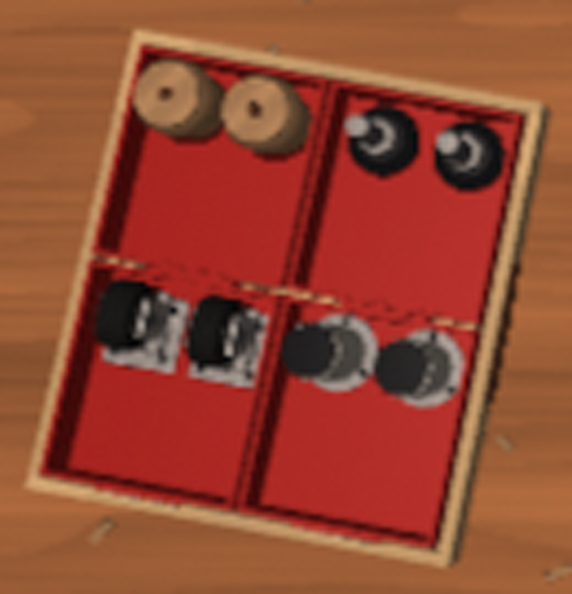

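The enlarged crops confirm the candidates:

- **Round wooden foot:** of the round ones in the first crop, the pinks are at (508,40), (447,283) and (600,281), and the blue is at (715,315). Only (520,167), top-view pixel (375,197), is pale beech. The block at (525,417) is the square foot, so it stays.
- **Stem castor:** (342,165), lying down with its stem, so it stays. The black lump at (320,380) is neither a foot nor a plate castor.
- **Plate castor:** (125,405).
- **Levelling foot:** (132,175).
- **Tubular foot:** (710,433).
- **Tray bins:** wood top-left, levelling top-right, castor bottom-left, tubular bottom-right. Each free half is the lower one.

Next I'll work out the tray's geometry and cross-check positions with the scene camera.

```bash
python3 - <<'E'
from h import *
S=load('scene0.npz');T=load('top0.npz')
WS,WT=world(S),world(T)
objs=dict(castor=(.453,-.026),wood=(.622,-.293),level=(.616,-.023),steel=(.439,-.425))
for k,c in objs.items():
    for n,W,D in(('S',WS,S),('T',WT,T)):
        P=W[(D['d']>0)&(np.hypot(W[...,0]-c[0],W[...,1]-c[1])<.035)&(W[...,2]>.006)]
        zm=np.percentile(P[:,2],97);t=P[P[:,2]>zm-.004]
        print(k,n,len(P),'zmax',zm.round(3),'topmean',t[:,:2].mean(0).round(4),'mid',((t.max(0)+t.min(0))/2)[:2].round(4))
    # fine castor rects
for n,W,D in(('S',WS,S),('T',WT,T)):
    P=W[(D['d']>0)&(np.hypot(W[...,0]-.453,W[...,1]+.026)<.045)]
    p=P[P[:,2]>.03][:,:2].astype(np.float32)
    print(n,'wheel rect',cv2.minAreaRect(p*1000))
    hsv=cv2.cvtColor(D['p'],cv2.COLOR_RGB2HSV)
    m=(D['d']>0)&(np.hypot(W[...,0]-.453,W[...,1]+.026)<.045)&(hsv[...,1]<60)&(hsv[...,2]>110)&(W[...,2]<.012)
    p=W[m][:,:2].astype(np.float32);print(' plate rect',len(p),cv2.minAreaRect(p*1000))
# tray
for n,W,D in(('S',WS,S),('T',WT,T)):
    b=(D['d']>0)&(W[...,0]>.32)&(W[...,0]<.66)&(W[...,1]>.07)&(W[...,1]<.40)
    Z=W[b][:,2];h,e=np.histogram(Z,np.arange(-.003,.06,.001));print(n,h.tolist())
    p=W[b&(W[...,2]>.02)&(W[...,2]<.045)][:,:2].astype(np.float32);print(cv2.minAreaRect(p*1000))
E
```

```text
castor S 285 zmax 0.053 topmean [ 0.4571 -0.0228] mid [ 0.4566 -0.0227]
castor T 175 zmax 0.055 topmean [ 0.4525 -0.0251] mid [ 0.4534 -0.0267]
wood S 462 zmax 0.051 topmean [ 0.6262 -0.2899] mid [ 0.6259 -0.2897]
wood T 259 zmax 0.053 topmean [ 0.6221 -0.2926] mid [ 0.6228 -0.2926]
level S 309 zmax 0.063 topmean [ 0.6198 -0.0203] mid [ 0.6189 -0.0202]
level T 194 zmax 0.064 topmean [ 0.6163 -0.0227] mid [ 0.6161 -0.0225]
steel S 381 zmax 0.062 topmean [ 0.443  -0.4224] mid [ 0.4425 -0.4225]
steel T 242 zmax 0.065 topmean [ 0.4395 -0.4248] mid [ 0.4398 -0.425 ]
S wheel rect ((459.2464294433594, -21.603031158447266), (24.969568252563477, 38.98247146606445), 19.390583038330078)
 plate rect 68 ((458.2467041015625, -13.464340209960938), (31.049116134643555, 47.4682502746582), 10.600187301635742)
T wheel rect ((452.8272705078125, -25.15023422241211), (29.477399826049805, 38.968475341796875), 19.374980926513672)
 plate rect 119 ((451.1982727050781, -17.2074031829834), (41.18663024902344, 43.213478088378906), 19.488834381103516)
S [599, 1270, 1652, 1141, 469, 140, 50, 35, 40, 113, 320, 664, 826, 635, 306, 161, 117, 109, 103, 116, 110, 134, 137, 136, 140, 152, 176, 138, 152, 142, 238, 318, 375, 301, 209, 177, 157, 138, 159, 175, 248, 312, 375, 214, 107, 55, 32, 44, 36, 34, 39, 44, 38, 48, 43, 50, 48, 47, 43, 46, 79, 101]
((490.8579406738281, 243.02218627929688), (246.27867126464844, 267.2947692871094), 80.4874496459961)
T [795, 1201, 1380, 1198, 731, 354, 92, 63, 126, 299, 620, 933, 1175, 915, 612, 329, 174, 97, 72, 78, 64, 88, 95, 113, 112, 125, 96, 74, 104, 129, 166, 299, 291, 271, 188, 139, 83, 93, 75, 116, 150, 265, 235, 212, 118, 55, 20, 20, 16, 18, 27, 23, 31, 25, 31, 37, 28, 24, 45, 50, 76, 99]
((488.0656433105469, 239.29541015625), (245.6668701171875, 266.2961120605469), 80.5580825805664)
```

```bash
cat >> h.py <<'E'
from scipy.spatial.transform import Rotation as Rn
TC=np.array([.4895,.241]);TY=np.radians(-9.5)
def tray(x,y): return TC+np.array([[np.cos(TY),-np.sin(TY)],[np.sin(TY),np.cos(TY)]])@np.array([x,y])
FREE={k:tray(sx*.0615-.023,sy*.0555) for k,sx,sy in(('wood',1,1),('level',1,-1),('castor',-1,1),('steel',-1,-1))}
OBJ=dict(castor=(.455,-.024),wood=(.6242,-.2912),level=(.618,-.0215),steel=(.4412,-.4235))
def to(arm,xy,z,yawdeg,o=None):
    """shift (cm, tool axes) and turn to put TCP at xy,z with closing line at world yaw"""
    o=o or arm.get_obs();R=Rn.from_rotvec(o['ee_rot']).as_matrix()
    s=R.T@(np.array([*xy,z])-o['eef_pos'])*100
    yw=np.arctan2(R[1,1],R[0,1]);j1=np.arctan2(xy[1],xy[0])-np.arctan2(o['eef_pos'][1],o['eef_pos'][0])
    t0=-(np.radians(yawdeg)-yw);c=[(abs(o['qpos'][5]+t0+k*np.pi+j1),t0+k*np.pi) for k in range(-3,4)]
    a,t=min(c);t=min([t,t+np.pi,t-np.pi],key=lambda q:abs(q)+(9 if abs(o['qpos'][5]+q+j1)>2.7 else 0))
    print('shift',s.round(2),'turn',round(t,3),'j6 ->',round(o['qpos'][5]+t+j1,2),'| yaw now',np.degrees(yw).round(1),'gap',o['finger_gap'].round(4),'eef',o['eef_pos'].round(4),'t',o['time'])
E
python3 - <<'E'
from h import *
from station import arm
print(FREE)
print('castor');to(arm,OBJ['castor'],.15,19.4)
E
```

```text
{'wood': array([0.53663214, 0.28938452]), 'level': array([0.51831185, 0.17990682]), 'castor': array([0.41531901, 0.30968537]), 'steel': array([0.39699872, 0.20020767])}
castorTraceback (most recent call last):
  File "<stdin>", line 4, in <module>
  File "h.py", line 26, in to
    print('shift',s.round(2),'turn',round(t,3),'j6 ->',round(o['qpos'][5]+t+j1,2),'| yaw now',np.degrees(yw).round(1),'gap',o['finger_gap'].round(4),'eef',o['eef_pos'].round(4),'t',o['time'])
                                                                                                                            ^^^^^^^^^^^^^^^^^^^^^
AttributeError: 'float' object has no attribute 'round'
```

```bash
sed -i "s/o\['finger_gap'\].round(4)/round(o['finger_gap'],4)/" h.py
python3 - <<'E'
from h import *
from station import arm
print('castor');to(arm,OBJ['castor'],.15,19.4)
print('steel');to(arm,OBJ['steel'],.15,90)
E
```

```text
castor
shift [-44.49 -42.64   9.82] turn 0.962 j6 -> 1.18 | yaw now 74.5 gap 0.0854 eef [0.1398 0.5057 0.2476] t 0.1
steel
shift [-53.81 -81.51   9.88] turn -0.27 j6 -> -0.76 | yaw now 74.5 gap 0.0854 eef [0.1398 0.5057 0.2476] t 0.1
```

```bash
python3 -m pendant '0.3 -44.5 -42.6 4 0.96; 0.3 -44.5 -42.6 4 0.96; 0.3 -44.5 -42.6 4 0.96; 0.3 -44.5 -42.6 4 0.96; 0.3 -44.5 -42.6 4 0.96; 0.3 -44.5 -42.6 4 0.96; 0.3 -44.5 -42.6 4 0.96; 0.3 -44.5 -42.6 4 0.96; 0.3 -44.5 -42.6 4 0.96; 0.3 -44.5 -42.6 9.8 0.96; 0.3 -44.5 -42.6 9.8 0.96; 0.3 -44.5 -42.6 9.8 0.96; 0.3 -44.5 -42.6 9.8 0.96; 0.3 -44.5 -42.6 9.8 0.96; 0.3 -44.5 -42.6 9.8 0.96' 40
python3 - <<'E'
from h import *
from station import arm
to(arm,OBJ['castor'],.024,19.4)
D=grab(arm,'wrist','w1');W=world(D)
P=W[(D['d']>0)&(np.hypot(W[...,0]-.455,W[...,1]+.024)<.04)&(W[...,2]>.03)&(W[...,2]<.07)]
print(len(P),P.mean(0),cv2.minAreaRect(P[:,:2].astype(np.float32)*1000))
E
```

```text
time: 1.98
eef_pos: [0.4555, -0.0224, 0.1513]
ee_rot: [1.81, 2.566, 0.001]
contact_force: [0.4, 0.4, 0.3]
finger_gap: 0.06
gripper_force: 0.0
shift [-0.12 -0.12 12.73] turn 0.004 j6 -> 1.18 | yaw now 19.6 gap 0.06 eef [ 0.4555 -0.0224  0.1513] t 1.975
1711 [ 0.45311197 -0.0173077   0.04749651] ((454.03759765625, -20.1143741607666), (29.219221115112305, 37.470333099365234), 19.304691314697266)
```

View pics/w1.png

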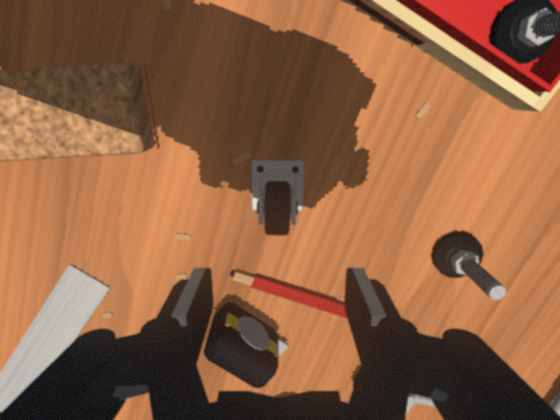

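The wrist view shows the castor at pixel (277,200), centred between the fingers (205 to 350) with its cheeks square to them. I'll descend and grip.

```bash
python3 -m pendant '0.3 0 0 6 0; 0.3 0 0 10 0; 0.3 0 0 12.6 0; 0.3 0 0 12.6 0; 0.3 0 0 12.6 0; 1 0 0 12.6 0; 1 0 0 12.6 0; 1 0 0 12.6 0; 1 0 0 12.6 0; 1 0 0 12.6 0; 1 0 0 12.6 0; 1 0 0 12.6 0' 40
python3 -m pendant '1 0 0 -4 0; 1 0 0 -8 0; 1 0 0 -14 0; 1 0 0 -14 0; 1 0 0 -14 0'
python3 - <<'E'
from h import *
from station import arm
to(arm,FREE['castor'],.17,80.5)
D=grab(arm,'wrist','w2')
E
```

```text
time: 3.52
eef_pos: [0.4561, -0.0233, 0.0256]
ee_rot: [1.811, 2.564, 0.002]
contact_force: [-1.1, -0.6, 6.4]
finger_gap: 0.0269
gripper_force: 42.8
time: 4.15
eef_pos: [0.4552, -0.0232, 0.1641]
ee_rot: [1.812, 2.566, 0.0]
contact_force: [0.2, 0.0, -1.7]
finger_gap: 0.0265
gripper_force: 42.5
shift [32.71  7.38 -0.59] turn -1.064 j6 -> 0.81 | yaw now 19.5 gap 0.0265 eef [ 0.4552 -0.0232  0.1641] t 4.15
```

View pics/w2.png

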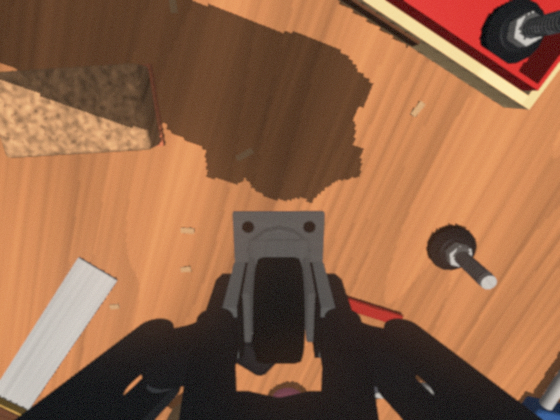

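The castor hangs straight between the pads, with its plate at (278,230). Next I'll carry it over its bin.

```bash
python3 -m pendant '1 32.7 7.4 -0.6 -1.06; 1 32.7 7.4 -0.6 -1.06; 1 32.7 7.4 -0.6 -1.06; 1 32.7 7.4 -0.6 -1.06; 1 32.7 7.4 -0.6 -1.06; 1 32.7 7.4 -0.6 -1.06; 1 32.7 7.4 -0.6 -1.06; 1 32.7 7.4 -0.6 -1.06; 1 32.7 7.4 -0.6 -1.06; 1 32.7 7.4 -0.6 -1.06; 1 32.7 7.4 -0.6 -1.06'
python3 - <<'E'
from h import *
from station import arm
to(arm,(.418,.309),.036,80.5)
D=grab(arm,'wrist','w3');W=world(D)
b=(D['d']>0)&(W[...,0]>.30)&(W[...,0]<.68)&(W[...,1]>.07)&(W[...,1]<.40)
print('floor z',np.median(W[b&(W[...,2]<.018)&(W[...,2]>.004)][:,2]))
D=grab(arm,'top','t3')
E
```

```text
time: 5.58
eef_pos: [0.4159, 0.3092, 0.1705]
ee_rot: [0.268, 3.13, 0.0]
contact_force: [0.3, -0.1, -1.3]
finger_gap: 0.0264
gripper_force: 42.4
shift [-0.2   0.02 13.45] turn -0.005 j6 -> 0.8 | yaw now 80.2 gap 0.0264 eef [0.4159 0.3092 0.1705] t 5.575
floor z 0.010582274735982292
```

View pics/w3.png

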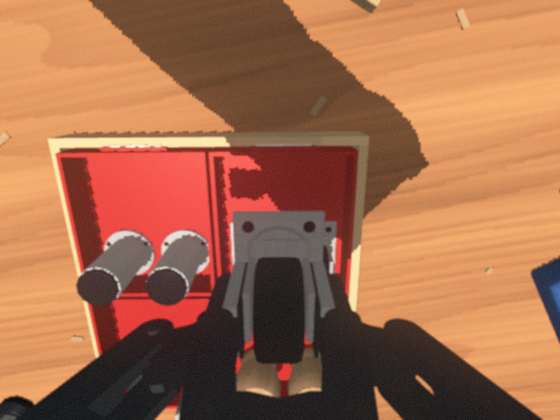

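The view shows the castor aligned with the tray over the bottom-left bin (216–360, 150–). I'll check the rim location from this close view before lowering.

```bash
python3 - <<'E'
from h import *
D=load('w3.npz');W=world(D)
c,s=np.cos(TY),np.sin(TY);q=W[...,:2]-TC;tx=q[...,0]*c+q[...,1]*s;ty=-q[...,0]*s+q[...,1]*c
v,u=np.mgrid[:420,:560]
b=(D['d']>0)&(v<330)&(W[...,2]>.022)&(W[...,2]<.036)&(abs(tx)<.16)&(abs(ty)<.15)
m=b&(v<155);print('outer -x edge',np.percentile(tx[m],[2,50,98]))
m=b&(u>350)&(v>170)&(v<300);print('outer +y edge',np.percentile(ty[m],[2,50,98]))
m=b&(u<100)&(v>170)&(v<300);print('outer -y edge',np.percentile(ty[m],[2,50,98]))
# floor extents in free half of castor bin
h=cv2.cvtColor(D['p'],cv2.COLOR_RGB2HSV)
m=(D['d']>0)&(W[...,2]<.016)&(W[...,2]>.005)&(u>205)&(v<235)&(h[...,1]>150)&(tx>-.125)&(tx<-.05)
print('floor x',np.percentile(tx[m],[1,50]),'y',np.percentile(ty[m],[1,99]))
E
```

```text
outer -x edge [-0.1337014  -0.12904569 -0.12352516]
outer +y edge [0.11681426 0.12046098 0.12564303]
outer -y edge [-0.1182074  -0.10590063 -0.10488429]
floor x [-0.11518561 -0.0913448 ] y [0.00737057 0.11125396]
```

```bash
python3 -m pendant '1 -0.4 0.2 3 0; 1 -0.4 0.2 6 0; 1 -0.4 0.2 9 0; 1 -0.4 0.2 11 0; 1 -0.4 0.2 12.5 0; 1 -0.4 0.2 13.3 0; 1 -0.4 0.2 13.3 0; 1 -0.4 0.2 13.3 0'
python3 -m pendant '0.55 0 0 0 0; 0.55 0 0 0 0; 0.55 0 0 0 0; 0.55 0 0 0 0; 0.55 0 0 -3 0; 0.55 0 0 -6 0; 0.55 0 0 -10 0; 0.3 0 0 -14 0; 0.3 0 0 -14 0; 0.3 0 0 -14 0'
python3 - <<'E'
from h import *
from station import arm
to(arm,OBJ['level'],.16,80.5)
D=grab(arm,'wrist','w4')
E
```

```text
time: 6.68
eef_pos: [0.4204, 0.3114, 0.0381]
ee_rot: [0.266, 3.129, 0.001]
contact_force: [0.1, 0.2, -0.9]
finger_gap: 0.0264
gripper_force: 42.5
time: 7.92
eef_pos: [0.4198, 0.3109, 0.1768]
ee_rot: [-0.266, -3.13, 0.0]
contact_force: [-0.8, 0.4, -0.5]
finger_gap: 0.0595
gripper_force: 0.0
shift [-25.15 -29.41   1.69] turn -0.004 j6 -> 0.13 | yaw now 80.3 gap 0.0595 eef [0.4198 0.3109 0.1768] t 7.925
```

View pics/w4.png

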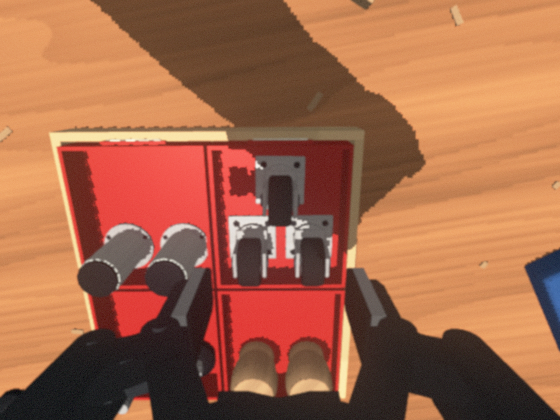

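The castor stands at (280,180) in its bin's free half. The levelling foot is next.

```bash
python3 -m pendant '0.4 -25.1 -29.4 1.5 0; 0.4 -25.1 -29.4 1.5 0; 0.4 -25.1 -29.4 1.5 0; 0.4 -25.1 -29.4 1.5 0; 0.4 -25.1 -29.4 1.5 0; 0.4 -25.1 -29.4 1.5 0; 0.4 -25.1 -29.4 1.5 0; 0.4 -25.1 -29.4 1.5 0; 0.4 -25.1 -29.4 1.5 0'
python3 - <<'E'
from h import *
from station import arm
D=grab(arm,'wrist','w5');W=world(D)
P=W[(D['d']>0)&(np.hypot(W[...,0]-.618,W[...,1]+.0215)<.04)&(W[...,2]>.03)&(W[...,2]<.08)]
t=P[P[:,2]>.06];print(len(P),len(t),t.mean(0),P.mean(0),P[:,2].max())
c=t.mean(0)[:2];to(arm,c,.046,80.5);to(arm,OBJ['level'],.046,80.5)
E
```

```text
time: 9.1
eef_pos: [0.6168, -0.0199, 0.1619]
ee_rot: [-0.264, -3.129, -0.0]
contact_force: [-0.1, 0.1, -0.2]
finger_gap: 0.0511
gripper_force: 0.0
460 250 [ 0.61738671 -0.01915187  0.06387634] [ 0.61567683 -0.01884115  0.05570795] 0.06680209332636534
shift [-0.04  0.06 11.62] turn -0.002 j6 -> 0.13 | yaw now 80.4 gap 0.0515 eef [ 0.6169 -0.0197  0.1622] t 9.15
shift [-0.14 -0.16 11.62] turn -0.002 j6 -> 0.13 | yaw now 80.4 gap 0.0515 eef [ 0.6169 -0.0197  0.1622] t 9.15
```

```bash
python3 -m pendant '0.4 -0.1 0 6 0; 0.4 -0.1 0 10 0; 0.4 -0.1 0 11.6 0; 0.4 -0.1 0 11.6 0; 0.4 -0.1 0 11.6 0; 1 -0.1 0 11.6 0; 1 -0.1 0 11.6 0; 1 -0.1 0 11.6 0; 1 -0.1 0 11.6 0; 1 -0.1 0 11.6 0; 1 -0.1 0 11.6 0; 1 -0.1 0 11.6 0; 1 -0.1 0 11.6 0' 45
python3 -m pendant '1 0 0 -4 0; 1 0 0 -8 0; 1 0 0 -13.5 0; 1 0 0 -13.5 0; 1 0 0 -13.5 0'
python3 - <<'E'
from h import *
from station import arm
to(arm,FREE['level']+[.002,.002],.18,80.5)
E
```

```text
time: 10.78
eef_pos: [0.619, -0.0214, 0.0469]
ee_rot: [0.266, 3.129, -0.0]
contact_force: [-0.1, 0.9, 5.4]
finger_gap: 0.0106
gripper_force: 44.2
time: 11.4
eef_pos: [0.6183, -0.0214, 0.1803]
ee_rot: [-0.266, -3.129, 0.0]
contact_force: [0.2, -0.4, -1.6]
finger_gap: 0.0106
gripper_force: 43.9
shift [13.09 18.38  0.04] turn -0.004 j6 -> 0.5 | yaw now 80.3 gap 0.0106 eef [ 0.6183 -0.0214  0.1803] t 11.4
```

```bash
python3 -m pendant '1 13.1 18.4 0 0; 1 13.1 18.4 0 0; 1 13.1 18.4 0 0; 1 13.1 18.4 0 0; 1 13.1 18.4 0 0; 1 13.1 18.4 0 0; 1 13.1 18.4 0 0'
python3 - <<'E'
from h import *
from station import arm
to(arm,FREE['level']+[.002,.002],.0585,80.5)
D=grab(arm,'wrist','w6')
E
```

```text
time: 12.28
eef_pos: [0.5208, 0.1811, 0.1805]
ee_rot: [-0.269, -3.129, 0.001]
contact_force: [0.6, 1.2, -0.6]
finger_gap: 0.011
gripper_force: 44.1
shift [ 0.05  0.08 12.2 ] turn -0.005 j6 -> 0.5 | yaw now 80.2 gap 0.011 eef [0.5208 0.1811 0.1805] t 12.275
```

View pics/w6.png

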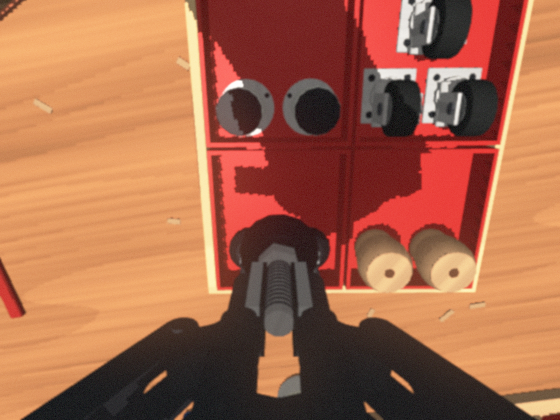

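The levelling foot hangs straight at (280,270), over the bottom-left bin of this picture, clear of the two behind it. I'll lower it.

```bash
python3 -m pendant '1 0.1 0.1 3 0; 1 0.1 0.1 6 0; 1 0.1 0.1 9 0; 1 0.1 0.1 11 0; 1 0.1 0.1 12 0; 1 0.1 0.1 12.1 0; 1 0.1 0.1 12.1 0; 1 0.1 0.1 12.1 0'
python3 -m pendant '0.6 0 0 0 0; 0.6 0 0 0 0; 0.6 0 0 0 0; 0.6 0 0 0 0; 0.6 0 0 0 0; 0.6 0 0 -3 0; 0.6 0 0 -6 0; 0.6 0 0 -10 0; 0.3 0 0 -12 0; 0.3 0 0 -12 0; 0.3 0 0 -12 0'
python3 - <<'E'
from h import *
from station import arm
D=grab(arm,'wrist','w7')
to(arm,OBJ['wood'],.16,80.5)
E
```

```text
time: 13.32
eef_pos: [0.5204, 0.1835, 0.0612]
ee_rot: [0.266, 3.129, 0.001]
contact_force: [0.2, -0.3, -1.2]
finger_gap: 0.0105
gripper_force: 44.1
time: 14.7
eef_pos: [0.5194, 0.1831, 0.1792]
ee_rot: [-0.266, -3.129, 0.001]
contact_force: [0.2, 0.5, -0.1]
finger_gap: 0.0597
gripper_force: 0.0
shift [-18.37 -44.97   1.9 ] turn -0.004 j6 -> -0.27 | yaw now 80.3 gap 0.06 eef [0.5192 0.1831 0.1789] t 14.75
```

View pics/w7.png

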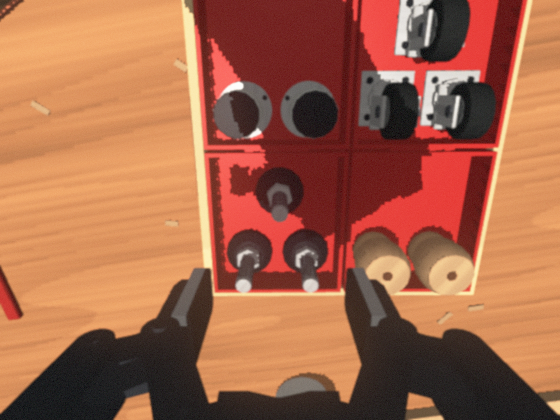

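The levelling foot stands at (280,190). Next is the round wooden foot.

```bash
python3 -m pendant '0.25 -18.4 -45 1.7 0; 0.25 -18.4 -45 1.7 0; 0.25 -18.4 -45 1.7 0; 0.25 -18.4 -45 1.7 0; 0.25 -18.4 -45 1.7 0; 0.25 -18.4 -45 1.7 0; 0.25 -18.4 -45 1.7 0; 0.25 -18.4 -45 1.7 0; 0.25 -18.4 -45 1.7 0; 0.25 -18.4 -45 1.7 0; 0.25 -18.4 -45 1.7 0'
python3 - <<'E'
from h import *
from station import arm
D=grab(arm,'wrist','w8');W=world(D)
P=W[(D['d']>0)&(np.hypot(W[...,0]-.6242,W[...,1]+.2912)<.04)&(W[...,2]>.02)&(W[...,2]<.08)]
t=P[P[:,2]>.046];print(len(P),len(t),t.mean(0),P[:,2].max())
to(arm,t.mean(0)[:2],.026,80.5);to(arm,OBJ['wood'],.026,80.5)
u,v=np.array(D['p'].shape[:2])//2;print(D['p'][np.unravel_index(np.argmin(np.where(D['d']>0,np.hypot(W[...,0]-.6242,W[...,1]+.2912)+abs(W[...,2]-.05),9)),D['d'].shape)])
E
```

```text
time: 16.12
eef_pos: [0.6249, -0.29, 0.1631]
ee_rot: [-0.264, -3.13, -0.001]
contact_force: [-0.3, 0.1, 0.9]
finger_gap: 0.0639
gripper_force: 0.0
2665 2118 [ 0.62182543 -0.28988154  0.05008338] 0.05267979057532218
shift [ 0.32 -0.05 13.74] turn -0.002 j6 -> -0.27 | yaw now 80.4 gap 0.064 eef [ 0.6251 -0.2899  0.1634] t 16.175
shift [ 0.06 -0.14 13.74] turn -0.002 j6 -> -0.27 | yaw now 80.4 gap 0.064 eef [ 0.6251 -0.2899  0.1634] t 16.175
[63 41 27]
```

```bash
python3 -m pendant '0.25 0.2 -0.1 6 0; 0.25 0.2 -0.1 11 0; 0.25 0.2 -0.1 13.6 0; 0.25 0.2 -0.1 13.6 0; 0.25 0.2 -0.1 13.6 0; 1 0.2 -0.1 13.6 0; 1 0.2 -0.1 13.6 0; 1 0.2 -0.1 13.6 0; 1 0.2 -0.1 13.6 0; 1 0.2 -0.1 13.6 0; 1 0.2 -0.1 13.6 0' 40
python3 -m pendant '1 0 0 -4 0; 1 0 0 -8 0; 1 0 0 -14 0; 1 0 0 -14 0; 1 0 0 -14 0'
python3 - <<'E'
from h import *
from station import arm
to(arm,FREE['wood']+[.002,.002],.17,80.5)
E
```

```text
time: 17.55
eef_pos: [0.6243, -0.2923, 0.0299]
ee_rot: [0.266, 3.126, -0.001]
contact_force: [0.6, 1.6, 6.4]
finger_gap: 0.0426
gripper_force: 40.9
time: 18.18
eef_pos: [0.6231, -0.2921, 0.1677]
ee_rot: [0.266, 3.129, -0.001]
contact_force: [0.1, -0.2, -1.3]
finger_gap: 0.0426
gripper_force: 41.0
shift [18.18 56.08 -0.27] turn -0.004 j6 -> 0.66 | yaw now 80.3 gap 0.0426 eef [ 0.6231 -0.2921  0.1677] t 18.175
```

```bash
python3 -m pendant '1 18.2 56.1 -1 0; 1 18.2 56.1 -1 0; 1 18.2 56.1 -1 0; 1 18.2 56.1 -1 0; 1 18.2 56.1 -1 0; 1 18.2 56.1 -1 0; 1 18.2 56.1 -1 0; 1 18.2 56.1 -1 0; 1 18.2 56.1 -1 0; 1 18.2 56.1 -1 0; 1 18.2 56.1 -1 0; 1 18.2 56.1 -1 0; 1 18.2 56.1 -1 0'
python3 - <<'E'
from h import *
from station import arm
to(arm,FREE['wood']+[.002,.002],.041,80.5)
D=grab(arm,'wrist','w9')
E
```

```text
time: 19.8
eef_pos: [0.5385, 0.2904, 0.1768]
ee_rot: [-0.269, -3.129, 0.001]
contact_force: [-0.1, -0.9, -0.6]
finger_gap: 0.042
gripper_force: 41.1
shift [-1.000e-02  1.100e-01  1.358e+01] turn -0.006 j6 -> 0.66 | yaw now 80.2 gap 0.042 eef [0.5385 0.2904 0.1768] t 19.8
```

View pics/w9.png

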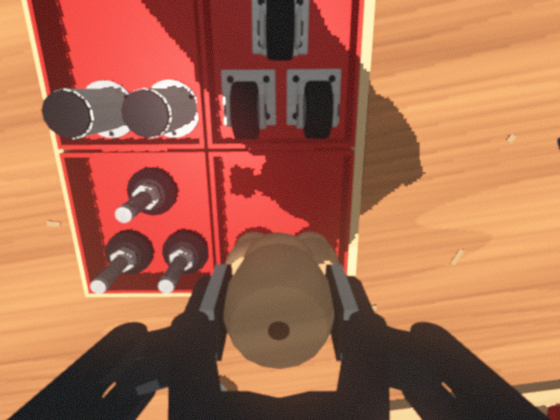

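The beech foot is held upright at (280,300) over its bin, so I'll lower it.

```bash
python3 -m pendant '1 0 0.1 3 0; 1 0 0.1 6 0; 1 0 0.1 9 0; 1 0 0.1 11.5 0; 1 0 0.1 13 0; 1 0 0.1 13.5 0; 1 0 0.1 13.5 0; 1 0 0.1 13.5 0'
python3 -m pendant '0.36 0 0 0 0; 0.36 0 0 0 0; 0.36 0 0 0 0; 0.36 0 0 0 0; 0.36 0 0 -3 0; 0.36 0 0 -6 0; 0.36 0 0 -10 0; 0.3 0 0 -14 0; 0.3 0 0 -14 0; 0.3 0 0 -14 0'
python3 - <<'E'
from h import *
from station import arm
D=grab(arm,'wrist','w10')
to(arm,OBJ['steel'],.17,80.5)
E
```

```text
time: 20.85
eef_pos: [0.5392, 0.293, 0.0434]
ee_rot: [0.266, 3.129, 0.002]
contact_force: [-0.7, 0.0, -1.2]
finger_gap: 0.0424
gripper_force: 41.1
time: 22.1
eef_pos: [0.5384, 0.2926, 0.1818]
ee_rot: [-0.266, -3.13, 0.0]
contact_force: [-0.1, -0.4, -0.6]
finger_gap: 0.0597
gripper_force: 0.0
shift [ -2.55 -72.2    1.19] turn -0.004 j6 -> -0.6 | yaw now 80.3 gap 0.0598 eef [0.5381 0.2924 0.1811] t 22.15
```

View pics/w10.png

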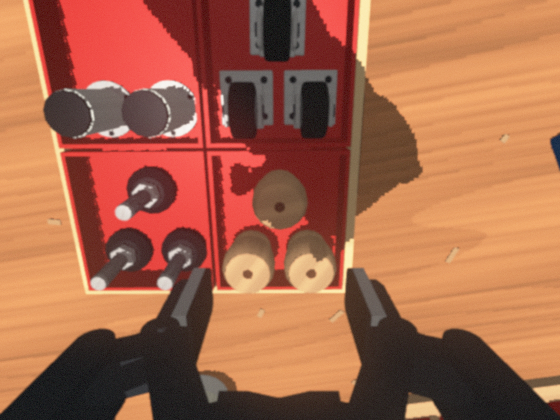

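The wooden foot stands at (280,198). The tubular foot is last.

```bash
python3 -m pendant '0.3 -2.5 -72.2 1.1 0; 0.3 -2.5 -72.2 1.1 0; 0.3 -2.5 -72.2 1.1 0; 0.3 -2.5 -72.2 1.1 0; 0.3 -2.5 -72.2 1.1 0; 0.3 -2.5 -72.2 1.1 0; 0.3 -2.5 -72.2 1.1 0; 0.3 -2.5 -72.2 1.1 0; 0.3 -2.5 -72.2 1.1 0; 0.3 -2.5 -72.2 1.1 0; 0.3 -2.5 -72.2 1.1 0; 0.3 -2.5 -72.2 1.1 0; 0.3 -2.5 -72.2 1.1 0; 0.3 -2.5 -72.2 1.1 0; 0.3 -2.5 -72.2 1.1 0'
python3 - <<'E'
from h import *
from station import arm
D=grab(arm,'wrist','w11');W=world(D)
P=W[(D['d']>0)&(np.hypot(W[...,0]-.4412,W[...,1]+.4235)<.035)&(W[...,2]>.02)&(W[...,2]<.08)]
t=P[P[:,2]>.057];print(len(P),len(t),t.mean(0),P[:,2].max())
to(arm,t.mean(0)[:2],.034,80.5);to(arm,OBJ['steel'],.034,80.5)
E
```

```text
time: 24.02
eef_pos: [0.4414, -0.4219, 0.171]
ee_rot: [-0.264, -3.13, -0.001]
contact_force: [-0.6, -0.1, 0.6]
finger_gap: 0.06
gripper_force: 0.0
1887 1427 [ 0.43913369 -0.4218287   0.06208791] 0.06452642271217122
shift [ 0.23 -0.04 13.73] turn -0.002 j6 -> -0.6 | yaw now 80.4 gap 0.0598 eef [ 0.4415 -0.4219  0.1713] t 24.075
shift [-0.   -0.17 13.73] turn -0.002 j6 -> -0.6 | yaw now 80.4 gap 0.0598 eef [ 0.4415 -0.4219  0.1713] t 24.075
```

```bash
python3 -m pendant '0.3 0.1 -0.1 6 0; 0.3 0.1 -0.1 11 0; 0.3 0.1 -0.1 13.7 0; 0.3 0.1 -0.1 13.7 0; 0.3 0.1 -0.1 13.7 0; 1 0.1 -0.1 13.7 0; 1 0.1 -0.1 13.7 0; 1 0.1 -0.1 13.7 0; 1 0.1 -0.1 13.7 0; 1 0.1 -0.1 13.7 0; 1 0.1 -0.1 13.7 0; 1 0.1 -0.1 13.7 0' 45
python3 -m pendant '1 0 0 -4 0; 1 0 0 -8 0; 1 0 0 -14.5 0; 1 0 0 -14.5 0; 1 0 0 -14.5 0'
python3 - <<'E'
from h import *
from station import arm
to(arm,FREE['steel']+[.002,.002],.18,80.5)
E
```

```text
time: 25.58
eef_pos: [0.4409, -0.4246, 0.0362]
ee_rot: [0.266, 3.128, -0.003]
contact_force: [-0.3, 0.7, 6.3]
finger_gap: 0.031
gripper_force: 44.7
time: 26.2
eef_pos: [0.4401, -0.4241, 0.1796]
ee_rot: [0.266, 3.129, -0.001]
contact_force: [0.2, -0.0, -1.8]
finger_gap: 0.0311
gripper_force: 44.8
shift [14.64 61.03 -0.09] turn -0.004 j6 -> 0.63 | yaw now 80.3 gap 0.0311 eef [ 0.4401 -0.4241  0.1796] t 26.2
```

```bash
python3 -m pendant '1 14.6 61 0 0; 1 14.6 61 0 0; 1 14.6 61 0 0; 1 14.6 61 0 0; 1 14.6 61 0 0; 1 14.6 61 0 0; 1 14.6 61 0 0; 1 14.6 61 0 0; 1 14.6 61 0 0; 1 14.6 61 0 0; 1 14.6 61 0 0; 1 14.6 61 0 0; 1 14.6 61 0 0; 1 14.6 61 0 0'
python3 - <<'E'
from h import *
from station import arm
to(arm,FREE['steel']+[.002,.002],.0475,80.5)
D=grab(arm,'wrist','w12')
E
```

```text
time: 27.95
eef_pos: [0.3994, 0.2007, 0.1791]
ee_rot: [-0.27, -3.13, 0.0]
contact_force: [0.2, 0.1, -1.2]
finger_gap: 0.031
gripper_force: 45.2
shift [ 0.06  0.15 13.16] turn -0.006 j6 -> 0.63 | yaw now 80.1 gap 0.031 eef [0.3994 0.2007 0.1791] t 27.95
```

View pics/w12.png

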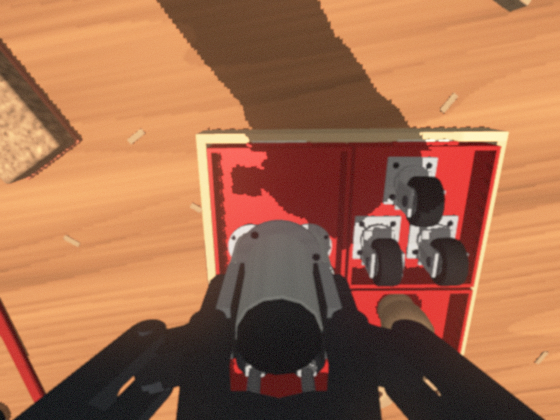

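The tubular foot hangs straight at (278,290) over its bin. I'll lower and release it, then withdraw and look from above.

```bash
python3 -m pendant '1 0.1 0.1 3 0; 1 0.1 0.1 6 0; 1 0.1 0.1 9 0; 1 0.1 0.1 11.5 0; 1 0.1 0.1 12.8 0; 1 0.1 0.1 13.1 0; 1 0.1 0.1 13.1 0; 1 0.1 0.1 13.1 0'
python3 -m pendant '0.45 0 0 0 0; 0.45 0 0 0 0; 0.45 0 0 0 0; 0.45 0 0 0 0; 0.45 0 0 -3 0; 0.45 0 0 -6 0; 0.45 0 0 -10 0; 0.3 0 0 -14 0; 0.3 10 -20 -16 0; 0.3 10 -30 -16 0; 0.3 10 -30 -16 0; 0.3 10 -30 -16 0; 0.3 10 -30 -16 0; 0.3 10 -30 -16 0; 0.3 10 -30 -16 0'
python3 - <<'E'
from h import *
from station import arm
D=grab(arm,'top','t9');W=world(D);S=grab(arm,'scene','s9');V=world(S);T=load('top0.npz');W0=world(T)
c,s=np.cos(TY),np.sin(TY)
def fr(P,k):
    q=P[...,:2]-FREE[k];return np.stack([q[...,0]*c+q[...,1]*s,-q[...,0]*s+q[...,1]*c],-1)
for k,zt in dict(wood=.0595,level=.0735,castor=.0635,steel=.0715).items():
    for n,Q,I in(('T',W,D),('S',V,S)):
        f=fr(Q,k);m=(I['d']>0)&(abs(f[...,0])<.03)&(abs(f[...,1])<.045)&(Q[...,2]>zt-.007)&(Q[...,2]<zt+.012)
        print(k,n,m.sum(),f[m].mean(0).round(4),'ztop',np.percentile(Q[...,2][m],90).round(4),'exp',zt)
for nm,p in dict(square=(.449,-.291),stem=(.619,-.172)).items():
    for n,Q,I in(('0',W0,T),('1',W,D)):
        m=(I['d']>0)&(np.hypot(Q[...,0]-p[0],Q[...,1]-p[1])<.06)&(Q[...,2]>.012);print(nm,n,Q[m].mean(0).round(4))
r=arm.get_obs();print(r['time'],r['eef_pos'],r['contact_force'])
a=cv2.resize(D['p'][150:330,90:450],None,fx=2.2,fy=2.2,interpolation=cv2.INTER_CUBIC);cv2.imwrite('pics/fin.png',a[:,:,::-1])
E
```

```text
time: 29.0
eef_pos: [0.3991, 0.2034, 0.0492]
ee_rot: [0.266, 3.129, 0.001]
contact_force: [-0.3, -0.3, -0.9]
finger_gap: 0.0316
gripper_force: 45.3
time: 30.88
eef_pos: [0.2492, -0.076, 0.2084]
ee_rot: [0.271, 3.129, 0.0]
contact_force: [0.0, 0.5, 0.1]
finger_gap: 0.06
gripper_force: 0.0
wood T 213 [ 0.     -0.0018] ztop 0.061 exp 0.0595
wood S 218 [0.0049 0.002 ] ztop 0.0605 exp 0.0595
level T 23 [-0.0003 -0.001 ] ztop 0.0744 exp 0.0735
level S 28 [0.0022 0.0032] ztop 0.0737 exp 0.0735
castor T 94 [ 0.0024 -0.0022] ztop 0.0639 exp 0.0635
castor S 69 [0.0059 0.0008] ztop 0.0635 exp 0.0635
steel T 139 [ 0.0004 -0.0012] ztop 0.0731 exp 0.0715
steel S 118 [0.0042 0.002 ] ztop 0.0727 exp 0.0715
square 0 [ 0.4491 -0.2913  0.0496]
square 1 [ 0.4491 -0.2914  0.0496]
stem 0 [ 0.6194 -0.1723  0.0239]
stem 1 [ 0.6195 -0.1723  0.0237]
30.975 [ 0.24965127 -0.07492328  0.20820839] [-0.06371044  0.13695595  0.65753157]
```

View pics/fin.png

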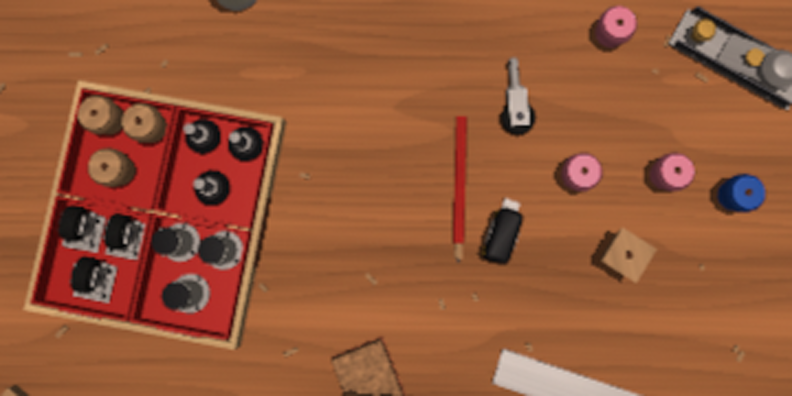

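All four stand in the free halves of their bins: wood (110,168), levelling (210,187), castor (93,280) and tubular (185,293). The look-alikes haven't moved, so I'm handing the job in.

```bash
python3 -c "
from station import arm
print(arm.close_job())"
```

```text
the job is handed in; nothing more can be done
None
```

All four fittings stand upright in the free halves of their own bins, within about 6 mm of each centre by the cameras; the square foot and stem castor are unmoved, and the job is handed in at about 31 s (no verdict was returned).

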